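# Free the seized clamp screw of the anaerobic jar

### The arm

A 7-joint arm with a two-finger parallel gripper is mounted at the origin on the work surface. World frame = base frame: x ahead of the robot, y to its left, z up, the work surface at z = 0. Lengths are in mm, angles in rad, forces in N, time in s.
With the tool pointing down it reaches from about 350 to 900 mm from the base axis. Payload 7.2 kg.
Tool frame: the origin (TCP) lies between the finger pads; the fingertips stand 17 mm ahead of it and the grasp point (between the pads) lies 2 mm behind it (bot.tip_extent is the distance from the TCP to the fingertips, in mm); z points along the fingers, y is the direction in which the jaws open and shut (so a half turn about z gives the same grasp; the last joint's range is limited). The gripper opens to 88 mm and grips with 3 to 60 N. Pads are 20 mm wide; open, the fingers measure 115 mm over their backs; the gripper's body (75 mm by 178 mm) begins 61 mm behind the grasp point.
Start: joints at [-1.283, 0.411, -0.013, 1.596, 0.006, 1.134, -0.082], TCP at [217.722, 585.855, 239.653] pointing down, gripper open.
Joint ranges: [-2.95, 2.95], [-0.29, 1.99], [-1.47, 1.44], [0.14, 2.54], [-1.03, 4.17], [0.13, 1.85], [-2.86, 2.86]. Speed limits (rad/s): [2.39, 2.39, 3.01, 3.01, 3.14, 3.14, 3.14].

### API

Orientations are given as a 3x3 rotation matrix whose columns are the frame's x, y, z axes.
In Python, from workcell import bot gives the robot as it stands.
- The arm moves only by the tool play_rows, never from a script. Its arguments are lists of equal length, an entry for each row: "dp": the shift along the tool's x, y, z in cm, a list of three; "rotation": the turn, a rotation vector about the tool's x, y, z in rad, a list of three; "claw": the finger opening in cm, from 0 to 8.78. A call has exactly 10 rows; each row is the pose to reach, as a shift and turn from the pose commanded when the call began, along the tool's axes at that moment; what a row does not reach only later rows make up. A row lasts 1/8 s, in which the tool goes at most 62.5 mm and 10.7 degrees, less where a joint would pass 70% of its speed; a pose out of reach is approached as far as the arm can. A call with a gripper value outside its range is refused whole. The fingers move at their own pace and stop on an object; the grip force is fixed at half the most. Time passes only in rows, so rows that repeat a pose let the fingers close, or fill a call up. It gives the time, the measured TCP pose, the force and the opening at its end, in the units of the state.
- bot.get_obs(): the state, without advancing time (a new reading comes with each control period).
- bot.capture(name): name is "side" or "top"; returns (picture, depth): 480x640x3 uint8, red, green, blue; 480x640 float32, mm along the optical axis (not along the pixel's ray), 0 where there is no reading.
- bot.camera_model(name): a dict with "fx", "fy", "cx", "cy" (pixels), "k1" (the pictures are not rectified: a ray, as slopes to the right and down, at radius r is drawn at 1 + k1 r^2 times it, then the intrinsics apply), "world_from_camera" (4x4, takes a point from camera to world coordinates). Camera axes: x right, y up, looking along -z (the intrinsics and any distortion apply to the point x, -y, -z); pixel columns grow to the right and rows downward; lengths in mm; the calibration is good to about 2 mm. A picture is of the moment at which its call begins. camera_model takes no time and is no camera call.
- bot.job_done(): hands the job in, once; it reports no verdict.
The state is a dict: "t": time; "joints": joint angles; "qvel": joint speeds; "effort": joint torques, N m; "eef_pos": TCP position; "ee_rot": TCP orientation; "force": force on the tool from outside, world axes, zero at the start; "moment": the same for the moment, N m; "finger_gap": opening from 0.0 (shut) to 1.0 (fully open).
Only numpy, scipy, OpenCV 4.12 (cv2) and the standard library are available. Lean on these libraries where they do the work, as an engineer would, in place of code of your own. Each camera call takes 0.05 s, during which the arm holds its last target. There are 200 camera calls.

### The job

The screw knob on top of the taller of the two culture jars is seized with dried salts. Grip it from above and rock it back and forth in small arcs, about 15 degrees clockwise and about 15 degrees anticlockwise of where it stood, at least three times each way, until it breaks free; then back it off anticlockwise until it stands about 60 degrees from where it began, and let go. Leave the knob of the shorter jar as it is and do not knock over the media bottle.

Things in the scene. Friction and masses are not known exactly. Their poses are not given: they have to be found in the camera images.
- tall_screw_grip (a point): where to grip the seized knob: a black bar 50 mm long, 14 wide, 30 tall on a 24 mm round hub, on top of the taller jar. The point is mid-bar on its upright turning axis, 14 mm below the bar's top, 215 mm above the bench, 29 mm above the steel clamp bow (20 x 150 mm, level) under it. x runs along the bar (grip across it), z is up.
- tall_screw (a joint): angle of that knob, rad, about 0 at the start, + anticlockwise from above. Rubs with 0.1 N m, stays where left. Seized, it stops hard at about 0.38 either way; force does not help. After three swings past -0.14 (clockwise), with swings past +0.14 between them, it is free and turns anticlockwise to a stop at 1.4. More rocking does no harm.
- tall_jar: the taller jar, clear, 112 mm in diameter, 150 mm high to its aluminium lid, agar plates inside, fixed on a round grey foot 160 mm wide. Origin: centre of the foot's underside, on the knob's axis. It is left or right of the shorter jar, turned up to 40 degrees; the knob's bar starts along its x axis, the bow lies along y.
- short_screw (a joint): angle in rad of the like knob on the shorter jar (empty, 85 mm high to the lid, bar's middle 150 mm above the bench), which stands at least 220 mm to the side of the taller jar. It turns freely; leave it near 0.
- media_bottle: loose media bottle with a blue cap, 76 mm in diameter, 150 mm tall, upright, to the right (-y) of both jars; origin: centre of its underside. Three stacked agar plates (45 mm high) lie beyond the jars and a tip rack (51 mm high) left of them, all lower than the knobs.

How it is judged:
By the outcome, as a careful person would: the job done as asked, in the order asked, and still so for the second after the job is handed in, with the robot touching nothing.
It also fails if it takes over 38 s, if anything falls off the work surface, if the arm or the gripper's body presses on something with over 40 N, if the wrist force passes 120 N, or if a joint passes its speed limit or range.

## Working session

There is one attempt and no reset: what is moved stays moved. The work goes in short steps, Python scripts to look and compute and a tool call to move; the robot and the scene stay as the last step left them, time stands still between calls to the robot, and variables do not carry over. Pictures are saved under pics/ and viewed, about 8 in all and at most 12, crops included, and the job is handed in when it is done.

Besides the shell and the picture viewer there is one more tool, called after ">>>" by a JSON object that holds its "name" and its "arguments", one argument or row to a line. play_rows: Moves the arm, as the interface text tells. Its arguments: {"type":"object","properties":{"dp":{"type":"array"},"rotation":{"type":"array"},"claw":{"type":"array"}},"required":["dp","rotation","claw"]}

```bash
mkdir -p pics; cat > h.py <<'E'
import numpy as np, cv2
from workcell import bot
def cloud(name):
    im,d=bot.capture(name); m=bot.camera_model(name)
    K=np.array([[m['fx'],0,m['cx']],[0,m['fy'],m['cy']],[0,0,1.]])
    v,u=np.mgrid[:480,:640]
    s=cv2.undistortPoints(np.stack([u,v],-1).reshape(-1,1,2).astype(np.float64),K,np.array([m['k1'],0,0,0.])).reshape(480,640,2)
    P=np.stack([s[...,0]*d,-s[...,1]*d,-d,np.ones_like(d)],-1)@np.array(m['world_from_camera']).T
    P=P[...,:3]; P[d==0]=np.nan
    return im,P
E
python3 - <<'E'
from h import *
o=bot.get_obs();print(o['t'],o['eef_pos'],o['ee_rot'],o['finger_gap'])
for n in('top','side'):
    im,P=cloud(n); np.savez(''+n,im=im,P=P)
    cv2.imwrite(f'pics/{n}0.png',im[...,::-1])
    print(n,bot.camera_model(n)['world_from_camera'][:3])
    for lo,hi in((205,245),(155,180),(140,175),(185,200)):
        M=(P[...,2]>lo)&(P[...,2]<hi)
        k,l,s,c=cv2.connectedComponentsWithStats(M.astype(np.uint8))
        for i in range(1,k):
            if s[i,4]>60:
                q=P[l==i]; print(lo,hi,s[i],np.median(q,0).round(),q.min(0).round(),q.max(0).round())
E
```

```text
0.0 [217.61700039 585.38447648 238.82105961] [[-9.37354648e-01  3.48376344e-01 -4.32765866e-04]
 [ 3.48376589e-01  9.37353399e-01 -1.53560365e-03]
 [-1.29313432e-04 -1.59017072e-03 -9.99998727e-01]] 0.9999757183795418
top [[ 1.45219994e-02  9.84599993e-01 -1.74218157e-01  3.85568121e+02]
 [-9.99677253e-01  1.79290495e-02  1.79982939e-02 -1.08124989e+02]
 [ 2.08446860e-02  1.73900557e-01  9.84542582e-01  1.05270396e+03]]
205 245 [360 202  11  29 234] [ 579. -205.  228.] [ 556. -214.  205.] [ 606. -197.  232.]
155 180 [333 192  60  26 905] [ 616. -204.  162.] [ 592. -267.  158.] [ 644. -149.  167.]
155 180 [162 212  16  26 197] [568. 174. 163.] [545. 162. 155.] [594. 188. 168.]
155 180 [ 331  222   63   32 1348] [ 552. -201.  162.] [ 519. -266.  155.] [ 580. -145.  180.]
140 175 [333 192  60  26 905] [ 616. -204.  162.] [ 592. -267.  158.] [ 644. -149.  167.]
140 175 [162 212  18  27 265] [568. 173. 162.] [545. 162. 140.] [594. 188. 168.]
140 175 [ 331  222   62   32 1350] [ 551. -200.  162.] [ 519. -266.  144.] [ 580. -145.  168.]
140 175 [471 238  17  17 228] [ 540. -444.  149.] [ 52
[... 1683 characters left out ...]
  25  17 313] [567. 169. 156.] [543. 159. 140.] [593. 187. 166.]
140 175 [ 349  233   79   59 2431] [ 555. -218.  163.] [ 517. -282.  140.] [ 597. -132.  175.]
140 175 [397 236  30  25 308] [ 627. -220.  164.] [ 611. -259.  162.] [ 645. -185.  166.]
140 175 [498 343  29  25 554] [ 535. -448.  151.] [ 523. -463.  140.] [ 557. -430.  153.]
140 175 [  0 360  12  54 413] [ 58. -37. 154.] [ 41. -57. 140.] [ 68.  -4. 175.]
185 200 [   0    0  124   48 1513] [ 834. 1925.  187.] [ 584. 1569.  185.] [1400. 2281.  200.]
185 200 [ 169    0  471  102 2082] [1585.  331.  193.] [1571. -274.  185.] [1600. 2077.  200.]
185 200 [353 223  76  46 626] [ 578. -221.  187.] [ 565. -282.  185.] [ 597. -131.  200.]
```

```bash
python3 - <<'E'
from h import *
for n in('top','side'):
    z=np.load(n+'.npz');P=z['P']
    roi=(abs(P[...,0]-580)<100)&(abs(P[...,1]+206)<100)
    q=P[roi&(P[...,2]>224)&(P[...,2]<240)][:,:2].astype(np.float32); print(n,'bar',len(q),cv2.minAreaRect(q))
    w,v=np.linalg.eigh(np.cov(q.T));print(q.mean(0),np.degrees(np.arctan(v[1,1]/v[0,1])),np.median(P[roi&(P[...,2]>224)][:,2]))
    q=P[roi&(P[...,2]>183)&(P[...,2]<190)][:,:2].astype(np.float32); print('bow',len(q),cv2.minAreaRect(q))
    w,v=np.linalg.eigh(np.cov(q.T));print(np.degrees(np.arctan(v[1,1]/v[0,1])))
im=np.vstack([np.load('top.npz')['im'][150:350,100:600],np.load('side.npz')['im'][150:400,100:600]])
cv2.imwrite('pics/a.png',im[...,::-1])
E
```

```text
top bar 197 ((580.9525756835938, -206.169189453125), (14.131855964660645, 49.854759216308594), 83.00231170654297)
[ 580.636  -205.8451] -7.019569286942819 228.01121362315462
bow 623 ((581.5267944335938, -206.22259521484375), (149.4238739013672, 20.556598663330078), 84.74041748046875)
84.69569499569042
side bar 212 ((580.6393432617188, -207.36900329589844), (15.432533264160156, 50.53602600097656), 81.82685852050781)
[ 578.2076  -208.55939] -8.46707903428609 229.11750798974785
bow 653 ((580.8385009765625, -206.896240234375), (151.03668212890625, 22.066505432128906), 85.47877502441406)
85.1709444407666
```

View pics/a.png

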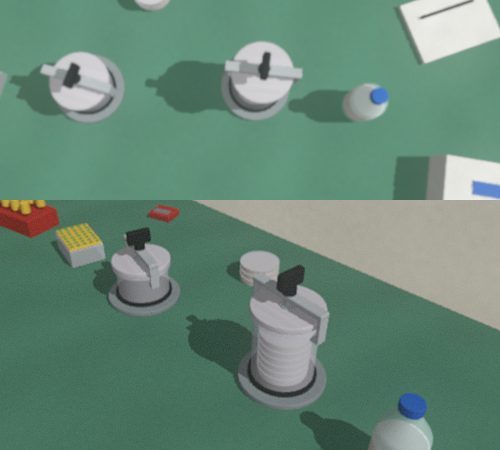

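>>> {"name": "play_rows", "arguments": {
  "dp": [
    [-3.5,-3.5,-2.5],
    [-7.2,-7.2,-5],
    [-11,-11,-7],
    [-14.7,-14.7,-7],
    [-18.4,-18.4,-7],
    [-22.1,-22.1,-7],
    [-25.8,-25.8,-7],
    [-29.5,-29.5,-7],
    [-33.2,-33.2,-7],
    [-37,-37,-7]
  ],
  "rotation": [
    [0,0,0.18],
    [0,0,0.36],
    [0,0,0.54],
    [0,0,0.72],
    [0,0,0.9],
    [0,0,1.08],
    [0,0,1.26],
    [0,0,1.44],
    [0,0,1.62],
    [0,0,1.8]
  ],
  "claw": [8.7,8.7,8.7,8.7,8.7,8.7,8.7,8.7,8.7,8.7]
}}

```text
t: 1.35
eef_pos: [435.9, 108.5, 309.6]
ee_rot: [[0.557, 0.831, 0.0], [0.831, -0.557, 0.0], [0.0, -0.0, -1.0]]
force: [0.7, 0.9, -1.1]
finger_gap: 0.994
```

```bash
cat > go.py <<'E'
from h import *
from scipy.spatial.transform import Rotation as R
import sys
x,y,z,a=map(float,sys.argv[1:])   # target, tool-x angle deg
o=bot.get_obs(); r=np.array(o['ee_rot']); a=np.radians(a)
T=np.array([[np.cos(a),np.sin(a),0],[np.sin(a),-np.cos(a),0],[0,0,-1]])
print('t',o['t'],'p',np.round(o['eef_pos'],1),'ang',np.degrees(np.arctan2(r[1,0],r[0,0])).round(2),'tilt',r[2].round(4),'F',np.round(o['force'],1),'M',np.round(o['moment'],2),'gap',round(o['finger_gap']*88,1),'j',np.round(o['joints'],2))
print('dp cm',(r.T@(np.array([x,y,z])-o['eef_pos'])/10).round(2),'rot',R.from_matrix(r.T@T).as_rotvec().round(3))
E
python3 go.py 581 -206.5 300 -6.5
```

```text
t 1.35 p [435.9 108.5 309.6] ang 56.16 tilt [ 3.e-04 -1.e-04 -1.e+00] F [ 0.7  0.9 -1.1] M [-0.07  0.05  0.  ] gap 87.5 j [-0.84  0.03  0.51  1.92 -0.01  1.2  -0.92]
dp cm [-18.09  29.59   0.95] rot [-0.    -0.     1.094]
```

>>> {"name": "play_rows", "arguments": {
  "dp": [
    [-2.5,4.1,0.1],
    [-5,8.2,0.2],
    [-7.5,12.3,0.3],
    [-10,16.4,0.4],
    [-12.5,20.5,0.5],
    [-15,24.6,0.7],
    [-17,27.8,0.9],
    [-18.1,29.6,1],
    [-18.1,29.6,1],
    [-18.1,29.6,1]
  ],
  "rotation": [
    [0,0,0.16],
    [0,0,0.32],
    [0,0,0.48],
    [0,0,0.64],
    [0,0,0.8],
    [0,0,0.96],
    [0,0,1.05],
    [0,0,1.095],
    [0,0,1.095],
    [0,0,1.095]
  ],
  "claw": [8.7,8.7,8.7,8.7,8.7,8.7,8.7,8.7,8.7,8.7]
}}

```text
t: 2.6
eef_pos: [582.2, -203.3, 299.3]
ee_rot: [[0.994, -0.108, -0.001], [-0.108, -0.994, 0.001], [-0.001, -0.001, -1.0]]
force: [0.3, 0.4, -0.4]
finger_gap: 0.99
```

```bash
python3 go.py 581 -206.5 214 -6.5; python3 - <<'E'
from h import *
im,P=cloud('side');cv2.imwrite('pics/b.png',im[120:420,250:600,::-1])
E
```

```text
t 2.6 p [ 582.2 -203.3  299.3] ang -6.18 tilt [-8.e-04 -7.e-04 -1.e+00] F [ 0.3  0.4 -0.4] M [0.   0.14 0.02] gap 87.1 j [-0.33  0.44  0.84  1.58 -0.34  1.28 -1.11]
dp cm [-0.08  0.34  8.53] rot [-0.001  0.001  0.006]
```

View pics/b.png

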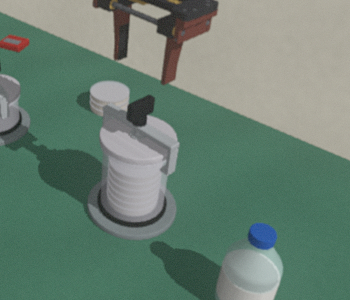

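The side view shows the open gripper over the knob (knob at about (140,105) in the crop, fingers either side at (120,60) and (170,80)), clear of bow and bottle. Descending.

>>> {"name": "play_rows", "arguments": {
  "dp": [
    [-0.1,0.35,1],
    [-0.1,0.35,2.5],
    [-0.1,0.35,4],
    [-0.1,0.35,5.5],
    [-0.1,0.35,7],
    [-0.1,0.35,8],
    [-0.1,0.35,8.5],
    [-0.1,0.35,8.5],
    [-0.1,0.35,8.5],
    [-0.1,0.35,8.5]
  ],
  "rotation": [
    [0,0,0.005],
    [0,0,0.005],
    [0,0,0.005],
    [0,0,0.005],
    [0,0,0.005],
    [0,0,0.005],
    [0,0,0.005],
    [0,0,0.005],
    [0,0,0.005],
    [0,0,0.005]
  ],
  "claw": [8.7,8.7,8.7,8.7,8.7,8.7,8.7,8,7,6]
}}

```text
t: 3.9
eef_pos: [581.4, -207.7, 215.1]
ee_rot: [[0.993, -0.114, 0.001], [-0.114, -0.993, -0.0], [0.001, 0.0, -1.0]]
force: [-0.8, -0.4, 0.2]
finger_gap: 0.723
```

```bash
python3 go.py 581 -206.5 214 -6.5; python3 - <<'E'
from h import *
im,P=cloud('side');cv2.imwrite('pics/c.png',cv2.resize(im[170:320,300:480,::-1],None,fx=3,fy=3))
E
```

```text
t 3.9 p [ 581.4 -207.7  215.1] ang -6.54 tilt [ 8.e-04  0.e+00 -1.e+00] F [-0.8 -0.4  0.2] M [ 0.04  0.11 -0.02] gap 63.6 j [-0.29  0.51  0.8   1.68 -0.4   1.12 -1.06]
dp cm [-0.05 -0.12  0.11] rot [ 0.    -0.001 -0.001]
```

View pics/c.png

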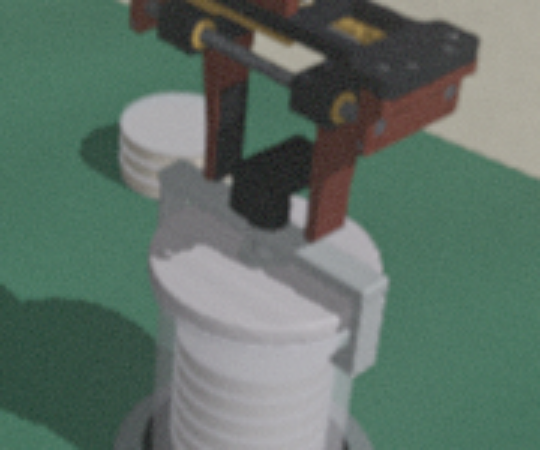

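The bar sits between the two fingers, tips clear above the bow. Closing.

>>> {"name": "play_rows", "arguments": {
  "dp": [
    [0,-0.1,0.1],
    [0,-0.1,0.1],
    [0,-0.1,0.1],
    [0,-0.1,0.1],
    [0,-0.1,0.1],
    [0,-0.1,0.1],
    [0,-0.1,0.1],
    [0,-0.1,0.1],
    [0,-0.1,0.1],
    [0,-0.1,0.1]
  ],
  "rotation": [
    [0,0,0],
    [0,0,0],
    [0,0,0],
    [0,0,0],
    [0,0,0],
    [0,0,0],
    [0,0,0],
    [0,0,0],
    [0,0,0],
    [0,0,0]
  ],
  "claw": [4,2.5,1.5,0.5,0.5,0.5,0.5,0.5,0.5,0.5]
}}

```text
t: 5.2
eef_pos: [581.3, -206.1, 213.6]
ee_rot: [[0.994, -0.114, -0.0], [-0.114, -0.994, 0.001], [-0.0, -0.001, -1.0]]
force: [-0.4, 5.0, 1.6]
finger_gap: 0.252
```

```bash
python3 go.py 581 -206.5 214 -6.5
```

```text
t 5.2 p [ 581.3 -206.1  213.6] ang -6.52 tilt [-1.e-04 -7.e-04 -1.e+00] F [-0.4  5.   1.6] M [1.15 0.24 0.04] gap 22.2 j [-0.29  0.51  0.8   1.69 -0.4   1.11 -1.06]
dp cm [-0.03  0.05 -0.04] rot [-0.001  0.    -0.   ]
```

>>> {"name": "play_rows", "arguments": {
  "dp": [
    [0,0,0],
    [0,0,0],
    [0,0,0],
    [0,0,0],
    [0,0,0],
    [0,0,0],
    [0,0,0],
    [0,0,0],
    [0,0,0],
    [0,0,0]
  ],
  "rotation": [
    [0,0,0],
    [0,0,0],
    [0,0,0],
    [0,0,0],
    [0,0,0],
    [0,0,0],
    [0,0,0],
    [0,0,0],
    [0,0,0],
    [0,0,0]
  ],
  "claw": [0.3,0.3,0.3,0.3,0.3,0.3,0.3,0.3,0.3,0.3]
}}

```text
t: 6.45
eef_pos: [581.3, -206.1, 213.6]
ee_rot: [[0.994, -0.114, -0.0], [-0.114, -0.994, 0.001], [-0.0, -0.001, -1.0]]
force: [0.4, 5.9, 2.2]
finger_gap: 0.25
```

```bash
python3 go.py 581 -206.5 214 -6.5; python3 - <<'E'
from h import *
im,P=cloud('side');cv2.imwrite('pics/d.png',cv2.resize(im[170:320,300:480,::-1],None,fx=3,fy=3))
E
```

```text
t 6.45 p [ 581.3 -206.1  213.6] ang -6.52 tilt [-2.e-04 -7.e-04 -1.e+00] F [0.4 5.9 2.2] M [ 1.2   0.23 -0.02] gap 22.0 j [-0.29  0.51  0.8   1.69 -0.4   1.11 -1.06]
dp cm [-0.02  0.05 -0.04] rot [-0.001  0.    -0.   ]
```

View pics/d.png

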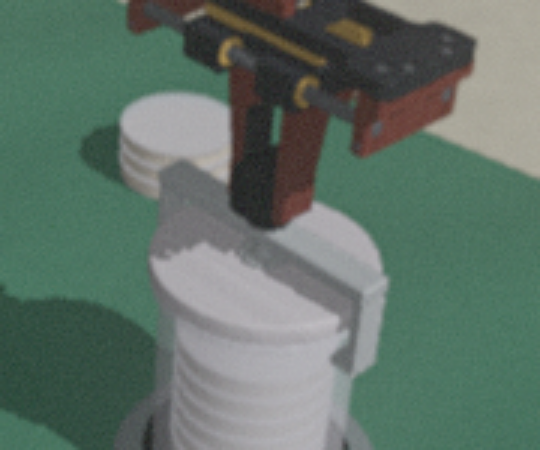

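The fingers are shut on the knob at (265,200), but the 22 mm opening suggests the tips caught the 24 mm hub. I'll regrip 7 mm higher.

>>> {"name": "play_rows", "arguments": {
  "dp": [
    [0,0,0],
    [0,0,0],
    [0,0,-0.4],
    [0,0,-0.7],
    [0,0,-0.7],
    [0,0,-0.7],
    [0,0,-0.7],
    [0,0,-0.7],
    [0,0,-0.7],
    [0,0,-0.7]
  ],
  "rotation": [
    [0,0,0],
    [0,0,0],
    [0,0,0],
    [0,0,0],
    [0,0,0],
    [0,0,0],
    [0,0,0],
    [0,0,0],
    [0,0,0],
    [0,0,0]
  ],
  "claw": [3.5,3.5,3.5,3.5,0.3,0.3,0.3,0.3,0.3,0.3]
}}

```text
t: 7.75
eef_pos: [581.3, -206.1, 220.6]
ee_rot: [[0.994, -0.114, -0.0], [-0.114, -0.994, 0.001], [-0.0, -0.001, -1.0]]
force: [-0.3, 4.0, 1.4]
finger_gap: 0.152
```

```bash
python3 go.py 581 -206.5 220 -6.5
```

```text
t 7.75 p [ 581.3 -206.1  220.6] ang -6.52 tilt [-3.e-04 -7.e-04 -1.e+00] F [-0.3  4.   1.4] M [0.84 0.3  0.01] gap 13.3 j [-0.29  0.51  0.8   1.68 -0.4   1.13 -1.06]
dp cm [-0.02  0.05  0.06] rot [-0.001  0.    -0.   ]
```

>>> {"name": "play_rows", "arguments": {
  "dp": [
    [0,0,0],
    [0,0,0],
    [0,0,0],
    [0,0,0],
    [0,0,0],
    [0,0,0],
    [0,0,0],
    [0,0,0],
    [0,0,0],
    [0,0,0]
  ],
  "rotation": [
    [0,0,0.13],
    [0,0,0.26],
    [0,0,0.26],
    [0,0,0.26],
    [0,0,0.1],
    [0,0,-0.08],
    [0,0,-0.26],
    [0,0,-0.26],
    [0,0,-0.26],
    [0,0,-0.26]
  ],
  "claw": [0.3,0.3,0.3,0.3,0.3,0.3,0.3,0.3,0.3,0.3]
}}

```text
t: 9.0
eef_pos: [581.3, -206.2, 220.6]
ee_rot: [[0.99, 0.143, -0.0], [0.143, -0.99, 0.0], [-0.0, -0.0, -1.0]]
force: [-0.9, 5.5, 2.5]
finger_gap: 0.158
```

```bash
python3 go.py 581 -206.5 220 -6.5; python3 - <<'E'
from h import *
im,P=cloud('side');cv2.imwrite('pics/e.png',cv2.resize(im[170:320,300:480,::-1],None,fx=3,fy=3))
E
```

```text
t 9.0 p [ 581.3 -206.2  220.6] ang 8.24 tilt [-2.e-04 -4.e-04 -1.e+00] F [-0.9  5.5  2.5] M [1.13 0.24 0.06] gap 13.9 j [-0.25  0.49  0.74  1.68 -0.36  1.12 -0.84]
dp cm [-0.03  0.02  0.06] rot [-0.     0.     0.257]
```

View pics/e.png

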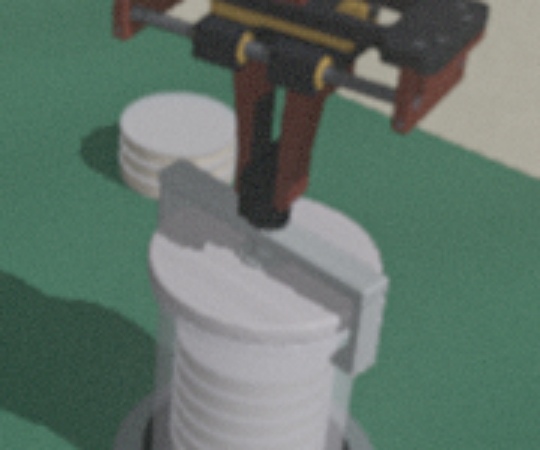

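The gripper and bar turned together (flat grip, gap 13.9 mm, tool at +14.8° from start). Two more cycles, plus one spare.

>>> {"name": "play_rows", "arguments": {
  "dp": [
    [0,0,0],
    [0,0,0],
    [0,0,0],
    [0,0,0],
    [0,0,0],
    [0,0,0],
    [0,0,0],
    [0,0,0],
    [0,0,0],
    [0,0,0]
  ],
  "rotation": [
    [0,0,0.18],
    [0,0,0.35],
    [0,0,0.52],
    [0,0,0.52],
    [0,0,0.52],
    [0,0,0.35],
    [0,0,0.18],
    [0,0,0],
    [0,0,0],
    [0,0,0]
  ],
  "claw": [0.3,0.3,0.3,0.3,0.3,0.3,0.3,0.3,0.3,0.3]
}}

```text
t: 10.3
eef_pos: [581.3, -206.2, 220.6]
ee_rot: [[0.99, 0.143, -0.0], [0.143, -0.99, 0.0], [-0.0, -0.0, -1.0]]
force: [-0.6, 6.1, 1.7]
finger_gap: 0.162
```

>>> {"name": "play_rows", "arguments": {
  "dp": [
    [0,0,0],
    [0,0,0],
    [0,0,0],
    [0,0,0],
    [0,0,0],
    [0,0,0],
    [0,0,0],
    [0,0,0],
    [0,0,0],
    [0,0,0]
  ],
  "rotation": [
    [0,0,0.18],
    [0,0,0.35],
    [0,0,0.52],
    [0,0,0.52],
    [0,0,0.52],
    [0,0,0.35],
    [0,0,0.18],
    [0,0,0],
    [0,0,0],
    [0,0,0]
  ],
  "claw": [0.3,0.3,0.3,0.3,0.3,0.3,0.3,0.3,0.3,0.3]
}}

```text
t: 11.55
eef_pos: [581.3, -206.2, 220.6]
ee_rot: [[0.99, 0.143, -0.0], [0.143, -0.99, 0.0], [-0.0, -0.0, -1.0]]
force: [-0.1, 5.1, 1.3]
finger_gap: 0.155
```

>>> {"name": "play_rows", "arguments": {
  "dp": [
    [0,0,0],
    [0,0,0],
    [0,0,0],
    [0,0,0],
    [0,0,0],
    [0,0,0],
    [0,0,0],
    [0,0,0],
    [0,0,0],
    [0,0,0]
  ],
  "rotation": [
    [0,0,0.18],
    [0,0,0.35],
    [0,0,0.52],
    [0,0,0.52],
    [0,0,0.52],
    [0,0,0.35],
    [0,0,0.18],
    [0,0,0],
    [0,0,0],
    [0,0,0]
  ],
  "claw": [0.3,0.3,0.3,0.3,0.3,0.3,0.3,0.3,0.3,0.3]
}}

```text
t: 12.8
eef_pos: [581.3, -206.2, 220.6]
ee_rot: [[0.99, 0.143, -0.0], [0.143, -0.99, 0.0], [-0.0, -0.0, -1.0]]
force: [0.3, 5.1, 1.7]
finger_gap: 0.154
```

```bash
python3 go.py 581 -206.5 220 53.5
```

```text
t 12.8 p [ 581.3 -206.2  220.6] ang 8.25 tilt [-0.e+00 -5.e-04 -1.e+00] F [0.3 5.1 1.7] M [1.14 0.24 0.06] gap 13.5 j [-0.25  0.49  0.73  1.68 -0.35  1.12 -0.85]
dp cm [-0.03  0.02  0.06] rot [-0.   -0.   -0.79]
```

Back off to about 60°.

>>> {"name": "play_rows", "arguments": {
  "dp": [
    [0,0,0],
    [0,0,0],
    [0,0,0],
    [0,0,0],
    [0,0,0],
    [0,0,0],
    [0,0,0],
    [0,0,0],
    [0,0,0],
    [0,0,0]
  ],
  "rotation": [
    [0,0,-0.12],
    [0,0,-0.24],
    [0,0,-0.36],
    [0,0,-0.48],
    [0,0,-0.6],
    [0,0,-0.72],
    [0,0,-0.79],
    [0,0,-0.79],
    [0,0,-0.79],
    [0,0,-0.79]
  ],
  "claw": [0.3,0.3,0.3,0.3,0.3,0.3,0.3,0.3,0.3,0.3]
}}

```text
t: 14.05
eef_pos: [581.5, -206.6, 220.6]
ee_rot: [[0.594, 0.804, 0.0], [0.804, -0.594, -0.0], [-0.0, 0.0, -1.0]]
force: [1.7, 3.1, 0.7]
finger_gap: 0.156
```

```bash
python3 go.py 581 -206.5 220 53.5; python3 - <<'E'
from h import *
im,P=cloud('side');cv2.imwrite('pics/f.png',cv2.resize(im[170:320,300:480,::-1],None,fx=3,fy=3))
E
```

```text
t 14.05 p [ 581.5 -206.6  220.6] ang 53.55 tilt [-0.e+00  5.e-04 -1.e+00] F [1.7 3.1 0.7] M [ 0.82 -0.37  0.01] gap 13.7 j [-0.12  0.45  0.54  1.67 -0.25  1.1  -0.15]
dp cm [-0.02 -0.05  0.06] rot [0.    0.    0.001]
```

View pics/f.png

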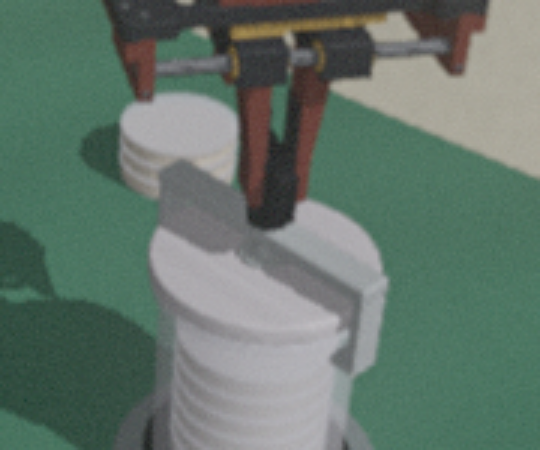

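The gripper and bar stand at +60° (53.5° world), with the bar at (270,190) still flat between the pads. Releasing, then going straight up.

>>> {"name": "play_rows", "arguments": {
  "dp": [
    [0,0,0],
    [0,0,0],
    [0,0,0],
    [0,0,0],
    [0,0,-0.5],
    [0,0,-2],
    [0,0,-4],
    [0,0,-6.5],
    [0,0,-9],
    [0,0,-11]
  ],
  "rotation": [
    [0,0,0],
    [0,0,0],
    [0,0,0],
    [0,0,0],
    [0,0,0],
    [0,0,0],
    [0,0,0],
    [0,0,0],
    [0,0,0],
    [0,0,0]
  ],
  "claw": [2,4,5,5,5,5,5,5,5,5]
}}

```text
t: 15.35
eef_pos: [581.4, -206.9, 333.1]
ee_rot: [[0.593, 0.805, 0.002], [0.805, -0.593, -0.0], [0.001, 0.002, -1.0]]
force: [-0.3, -0.8, -0.3]
finger_gap: 0.567
```

>>> {"name": "play_rows", "arguments": {
  "dp": [
    [2,1.5,-1],
    [4,3,-2],
    [-6,-4,-2],
    [-9,-6.5,-2],
    [-12,-9,-2],
    [-14,-11,-2],
    [-16,-12,-2],
    [-16,-12,-2],
    [-16,-12,-2],
    [-16,-12,-2]
  ],
  "rotation": [
    [0,0,0],
    [0,0,0],
    [0,0,0],
    [0,0,0],
    [0,0,0],
    [0,0,0],
    [0,0,0],
    [0,0,0],
    [0,0,0],
    [0,0,0]
  ],
  "claw": [5,5,5,5,5,5,5,5,5,5]
}}

```text
t: 16.6
eef_pos: [391.0, -263.6, 350.3]
ee_rot: [[0.592, 0.806, -0.001], [0.806, -0.592, -0.0], [-0.001, -0.001, -1.0]]
force: [-0.5, 0.1, -0.3]
finger_gap: 0.571
```

```bash
python3 go.py 581 -206.5 320 53.5; python3 - <<'E'
from h import *
ims=[]
for n in('top','side'):
    im,P=cloud(n);ims.append(im[150:380,100:600])
    for c,lo,hi in(((581,-206),224,236),((568,174),158,170)):
        q=P[(abs(P[...,0]-c[0])<45)&(abs(P[...,1]-c[1])<45)&(P[...,2]>lo)&(P[...,2]<hi)][:,:2].astype(np.float32)
        if len(q)>20:
            w,v=np.linalg.eigh(np.cov(q.T));print(n,len(q),cv2.minAreaRect(q),np.degrees(np.arctan(v[1,1]/v[0,1])))
    z=np.load(n+'.npz')['P'];q=z[(abs(z[...,0]-568)<45)&(abs(z[...,1]-174)<45)&(z[...,2]>158)&(z[...,2]<170)][:,:2]
    w,v=np.linalg.eigh(np.cov(q.T));print('short before',np.degrees(np.arctan(v[1,1]/v[0,1])))
cv2.imwrite('pics/g.png',np.vstack(ims)[...,::-1])
E
```

```text
t 16.6 p [ 391.  -263.6  350.3] ang 53.71 tilt [-1.e-03 -5.e-04 -1.e+00] F [-0.5  0.1 -0.3] M [-0.03  0.1   0.03] gap 50.2 j [-0.11  0.04  0.63  1.82 -0.03  1.29 -0.1 ]
dp cm [15.85 11.93  3.01] rot [-0.001  0.001  0.004]
top 196 ((581.3179931640625, -206.12612915039062), (49.06593322753906, 14.530942916870117), 52.58218765258789) 53.90437753368074
top 182 ((569.350830078125, 174.8916778564453), (15.02338981628418, 49.39127731323242), 70.80712890625) -18.661283798804035
short before -17.328596166336137
side 191 ((579.931640625, -206.96890258789062), (52.46892547607422, 14.271051406860352), 54.77091598510742) 54.29048738333711
side 132 ((569.765380859375, 174.9006805419922), (21.633665084838867, 48.80418014526367), 71.3552474975586) -18.523644279393295
short before -18.854921388745655
```

View pics/g.png

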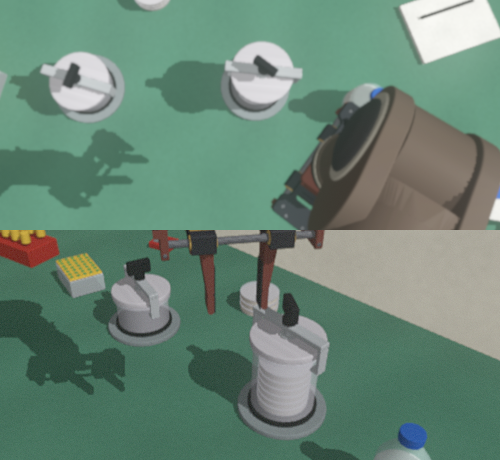

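The tall knob now stands at about 54° in the world (start -6 to -7°), so it has turned about 60°. The short knob is unchanged, the bottle is upright at (410,436), and the gripper is clear of everything.

```bash
python3 -c "
from workcell import bot
print(bot.job_done())"
```

```text
the job is handed in; nothing more can be done
None
```

The seized knob on the taller jar is free and stands about 60° anticlockwise of where it began. I handed the job in at about 17 s of the 38 s allowed, and it gave no verdict.

- **Grip:** My first grip closed at 22 mm, which looked like the 24 mm hub instead of the bar. I opened, moved up 7 mm and regripped the bar, which then read about 13.5 mm.
- **Rocking:** I rocked the knob four full cycles of about 15° each way, clockwise first. I measured the anticlockwise ends at +14.8°. The clockwise ends were commanded but not measured.
- **Final position:** After letting go and retreating upward, the two cameras put the bar at 53.9° and 54.3°. It started between -6° and -8.5°, so it turned about 60 to 62°.
- **Everything else:** The short jar's knob is unchanged within measurement noise (about 1°). The media bottle is still upright. The wrist force readings at the end of each move stayed at about 6 N or less. The robot was touching nothing at hand-in.

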